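# Unstack the power-supply parts into their nests and load the core magazine

## Task

Two stacks of power-supply parts stand on the electronics bench: take them apart and lay each part, right way up and flat on the floor, in the shallow tray that has its own outline (black square module in the square tray, finned heat sink in the wide rectangular tray, terminal block in the narrow tray). The round ferrite core goes upright into the mouth of the spring magazine; press it down against the follower until it is fully home, its top flush with the mouth. Leave the green circuit board where it stands, undisturbed.

Things in the scene. Friction and masses are not known exactly. Their poses are not given: they have to be found in the camera images.
- module_mid (a point): Square black block with a slightly lighter top face, 60 x 60 mm, 30 mm high, about 0.25 kg. The lower part of one of the two stacks. The point is its centre, 15 mm above its underside; x and y run along its sides, z is up.
- heatsink_mid (a point): Finned aluminium heat sink, 90 mm long (its x, along the fins) x 46 mm wide (its y) x 30 mm high, fins upward, about 0.22 kg. The lower part of the other stack. The point is its centre, 15 mm above its underside; z is up. The outer fins stand at the two long sides, where it can be gripped.
- terminal_mid (a point): Grey plastic terminal block with two rows of steel screw heads on top, 80 mm long (its x) x 26 mm wide (its y) x 24 mm high, about 0.07 kg. It lies on top of the module or of the heat sink (it varies), 30 mm above the bench. The point is its centre, 12 mm above its underside; z is up.
- core_mid (a point): Round grey ferrite core (a plain short cylinder), 50 mm in diameter, 26 mm high, about 0.15 kg. It stands on top of the other lower part, 30 mm above the bench. The point is its centre, 13 mm above its underside; z is up, along its axis.
- nest_square_floor (a point): Shallow aluminium tray, 10 mm high, with a white floor 5 mm above the bench and walls 4 mm thick rising 5 mm above that floor, fixed to the bench. Its inside measures 76 x 76 mm, for the module. The point is the centre of its floor; z is up.
- nest_wide_floor (a point): Shallow aluminium tray, 10 mm high, with a white floor 5 mm above the bench and walls 4 mm thick rising 5 mm above that floor, fixed to the bench. Its inside measures 106 mm (its x) x 62 mm (its y), for the heat sink. The point is the centre of its floor; z is up.
- nest_narrow_floor (a point): Shallow aluminium tray, 10 mm high, with a white floor 5 mm above the bench and walls 4 mm thick rising 5 mm above that floor, fixed to the bench. Its inside measures 96 mm (its x) x 42 mm (its y), for the terminal block. The point is the centre of its floor; z is up.
- magazine_mouth (a point): Round upright aluminium tube on a dark steel foot (foot 92 mm across), 60 mm high, fixed to the bench; inside diameter 58 mm, the upper 7 mm flared outward to about 74 mm inside and 82 mm outside. A white round follower (the joint follower) lies in it. The point is the centre of the mouth, at the height of the rim, 60 mm above the bench; z is up.
- follower (a joint): How far the white follower disc (54 mm across) in the magazine has been pushed down, in m. At 0 its top is 4 mm below the rim; it starts at 0 to 3 mm; the stop is at 0.022, where a 26 mm high core on it is flush with the rim. A spring pushes it up, but a friction brake holds it where it is left; pushing it down takes about 5 to 8 N. The core's own weight does not move it, so a core just set on it stands about 19 to 22 mm proud of the rim and has to be pressed down from above.
- board_mid (a point): Green circuit board 90 mm (its x) x 66 mm (its y) with small parts, standing loose on four black stand-offs, 26 mm high over all, about 0.3 kg. Not to be disturbed. The point is the board's centre, 13 mm above the bench; z is up.
There are look-alikes about, which are no part of the job. Leave any pink or purple look-alike of the part that bears heatsink_mid alone.

How it is judged:
At the end, for the whole second after the job is handed in: Module, heat sink and terminal block lie flat and upright on the floor of their own trays (within 14 mm of centre, 3 mm in height, 0.06 rad). The core stands in the magazine (8 mm), top flush with the mouth within 5 mm, follower at least 17 mm down. All released and at rest (horizontal distance between module_mid and nest_square_floor below 0.014 m and z of module_mid in the frame of nest_square_floor between 0.012 and 0.017 m and angle between each of module_mid, heatsink_mid, terminal_mid's own z axis and vertical below 0.06 rad and horizontal distance between heatsink_mid and nest_wide_floor below 0.014 m and z of heatsink_mid in the frame of nest_wide_floor between 0.012 and 0.017 m and horizontal distance between terminal_mid and nest_narrow_floor below 0.014 m and z of terminal_mid in the frame of nest_narrow_floor between 0.009 and 0.014 m and horizontal distance between core_mid and magazine_mouth below 0.008 m and value of joint follower above 0.017 m and z of core_mid in the frame of magazine_mouth between -0.018 and -0.008 m and angle between core_mid's own z axis and vertical below 0.08 rad and linear speed of each of module, heatsink, terminal, core below 0.02 m/s and angular speed of each of module, heatsink, terminal, core below 0.2 rad/s); the robot touches nothing.
It fails at once if the circuit board is pushed more than 20 mm or tipped (distance of board_mid from where it was at the start of the episode above 0.02 m or angle between board_mid's own z axis and vertical above 0.3 rad).
It also fails if it takes over 112 s, if anything falls off the work surface, if the arm or the gripper's body presses on something with over 40 N, if the wrist force passes 120 N, or if a joint passes its speed limit or range.

## Robot

A 7-joint arm with a two-finger parallel gripper is mounted at the origin on the work surface. World frame = base frame: x ahead of the robot, y to its left, z up, the work surface at z = 0. Lengths are in m, angles in rad, forces in N, time in s.
With the tool pointing down it reaches from about 0.4 to 0.925 m from the base axis. Payload 5.6 kg.
Tool frame: the origin (TCP) lies between the finger pads; the fingertips stand arm.tip_extent ahead of it and the grasp point (between the pads) lies 2 mm behind it (arm.tip_extent is the distance from the TCP to the fingertips, in m); z points along the fingers, x is the direction in which the jaws open and shut, and the axes are right-handed (so a half turn about z gives the same grasp; the last joint's range is limited). The gripper opens to 85 mm and grips with 20 to 120 N. Pads are 22 mm wide; open, the fingers measure 114 mm over their backs; the gripper's body (76 mm by 85 mm) begins 54 mm behind the grasp point. The pads swing forward as they close: fully open they stand 13 mm farther back than shut.
Start: joints at [-1.275, 0.468, -0.012, 1.603, 0.006, 1.071, -0.056], TCP at [0.216, 0.613, 0.248] pointing down, gripper open.
Joint ranges: [-2.53, 2.53], [-0.31, 2.02], [-1.57, 1.55], [0.28, 2.44], [-1.29, 4.43], [0.15, 1.84], [-2.92, 2.92]. Speed limits (rad/s): [2.57, 2.57, 3.14, 3.14, 3.14, 3.14, 3.14].

## Interface

Orientations are given as a unit quaternion [x, y, z, w].
In Python, from cell import state, imaging, workorder, arm gives the robot as it stands.
- The arm moves only by the tool step_arm, never from a script. Its argument "rows" is a list that holds one entry, the list of rows, each a list of 7 numbers: the closure, from -1 (fully open) to 1 (shut), then the shift along the world's x, y, z in m, then the turn, a rotation vector about the world's x, y, z in rad. In form: [[[grip, dx, dy, dz, ax, ay, az], ...]]. A call has exactly 5 rows; each row shifts and turns the commanded pose from where the row before left it; what a row does not reach is not made up. A row lasts 1/12 s, in which the tool goes at most 41.7 mm and 7.16 degrees, less where a joint would pass 70% of its speed; a pose out of reach is approached as far as the arm can. A call with a gripper value outside its range is refused whole. The fingers move at their own pace and stop on an object; "grip_force" is the grip in N (left out, the last holds). Time passes only in rows, so rows that do not move let the fingers close, or fill a call up. It gives the time, the measured TCP pose, the force and the opening at its end, in the units of the state.
- state(): the state, without advancing time (a new reading comes with each control period).
- imaging.read_camera(name): name is "side" or "top"; returns (picture, depth): 480x640x3 uint8, red, green, blue; 480x640 float32, m along the optical axis (not along the pixel's ray), 0 where there is no reading.
- imaging.camera_model(name): a dict with "fx", "fy", "cx", "cy" (pixels), "R" (3x3) and "t" (3): a world point X has camera coordinates R X + t. Camera axes: x right, y down, z forward; pixel columns grow to the right and rows downward; lengths in m; the calibration is good to about 2 mm. A picture is of the moment at which its call begins. camera_model takes no time and is no camera call.
- workorder.finish_job(): hands the job in, once; it reports no verdict.
The state is a dict: "time": time; "qpos": joint angles; "joint_velocities": joint speeds; "joint_torque": joint torques, N m; "eef_pos": TCP position; "tool_rot": TCP orientation; "contact_force": force on the tool from outside, world axes, zero at the start; "moment": the same for the moment, N m; "width": opening from 0.0 (shut) to 1.0 (fully open).
Only numpy, scipy, OpenCV 4.12 (cv2) and the standard library are available. Lean on these libraries where they do the work, as an engineer would, in place of code of your own. Each camera call takes 0.05 s, during which the arm holds its last target.

## Working session

There is one attempt and no reset: what is moved stays moved. The work goes in short steps, Python scripts to look and compute and a tool call to move; the robot and the scene stay as the last step left them, time stands still between calls to the robot, and variables do not carry over. Pictures are saved under pics/ and viewed, and the job is handed in when it is done.

Besides the shell and the picture viewer there is one more tool, called after "Emit:" as name(argument=value, ...), one argument or row to a line, values as JSON. step_arm: Moves the arm, as the interface text tells. Its arguments: {"type":"object","properties":{"rows":{"type":"array"},"grip_force":{"type":"number"}},"required":["rows"]}

```bash
mkdir -p pics; ls; python3 - <<'E'
from cell import state, imaging, workorder, arm
import cv2,numpy as np
s=state();print(s); print(arm.tip_extent, [a for a in dir(arm) if a[0]!='_'])
for n in("side","top"):
    p,d=imaging.read_camera(n);cv2.imwrite(f"pics/{n}0.png",p[:,:,::-1]);np.savez(f"{n}0.npz",p=p,d=d);print(n,imaging.camera_model(n))
E
```

```text
pics
{'time': 0.0, 'qpos': array([-1.27502006,  0.4683933 , -0.01157577,  1.60363838,  0.00601602,
        1.07139563, -0.05634349]), 'joint_velocities': array([ 0.00049281, -0.00234966, -0.00190642,  0.00043759,  0.00075164,
        0.00011472,  0.00011727]), 'joint_torque': array([-2.57700276e-04, -5.32368815e+01,  2.13683193e-02, -2.51313078e+01,
        1.15115556e-02,  7.71870953e-03,  1.18298971e-05]), 'eef_pos': array([0.21592153, 0.61252282, 0.24732172]), 'tool_rot': array([ 8.16225732e-01,  5.77732416e-01, -6.88579983e-04,  5.80219771e-04]), 'contact_force': array([-0.01680074,  0.192837  , -0.60758853]), 'moment': array([-0.03674427,  0.00724934,  0.02465655]), 'width': 0.9987672302676477}
0.017 ['Unreachable', 'tip_extent']
side {'fx': 525.4468399939435, 'fy': 525.4468399939435, 'cx': 323.8929931382378, 'cy': 250.21831810190184, 'R': array([[-0.98474932, -0.17371522,  0.00958076],
       [-0.12435137,  0.66426609, -0.73708025],
       [ 0.12167788, -0.72703066, -0.67573731]]), 't': array([0.61049907, 0.12074549, 1.01162267])}
top {'fx': 607.3996807728396, 'fy': 607.3996807728396, 'cx': 321.3372240006151, 'cy': 243.42222710243448, 'R': array([[ 0.00595206, -0.9999779 ,  0.00296064],
       [-0.97637774, -0.00645102, -0.2159743 ],
       [ 0.21598863, -0.00160521, -0.97639456]]), 't': array([0.0183897 , 0.60874207, 1.02198429])}
```

View pics/side0.png

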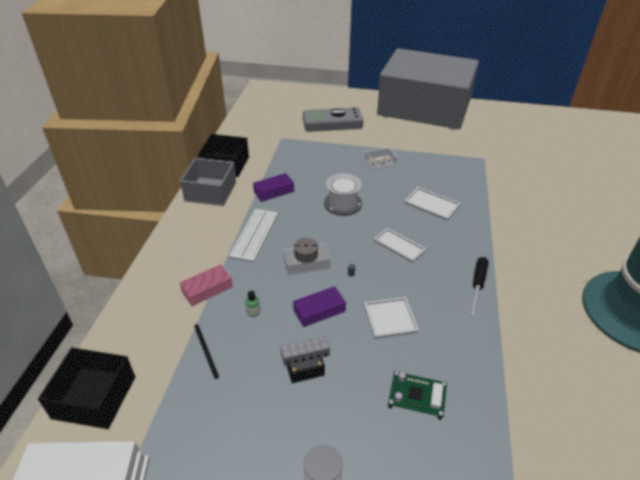

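View pics/top0.png

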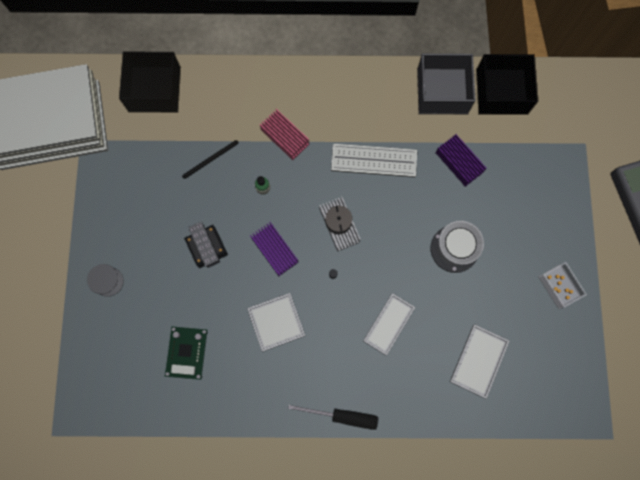

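```bash
python3 - <<'E'
import cv2,numpy as np
t=np.load("top0.npz")["p"][:,:,::-1];s=np.load("side0.npz")["p"][:,:,::-1]
def c(i,u0,u1,v0,v1,k):return cv2.resize(i[v0:v1,u0:u1],None,fx=k,fy=k,interpolation=cv2.INTER_CUBIC)
a=c(t,160,260,200,290,4);b=c(t,300,400,180,270,4)
e=c(s,260,360,220,310,4);f=c(s,260,360,320,410,4)
cv2.imwrite("pics/z1.png",np.clip(np.vstack([np.hstack([a,b])[:300*2],np.hstack([e,f])])[:,:].astype(float)*1.5,0,255).astype(np.uint8)[:720])
im=cv2.imread("pics/z1.png");cv2.imwrite("pics/z1.png",cv2.resize(im,(666,600)))
a=c(t,230,530,280,410,2.6);cv2.imwrite("pics/z2.png",a)
E
```

```text
(no output)
```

View pics/z1.png

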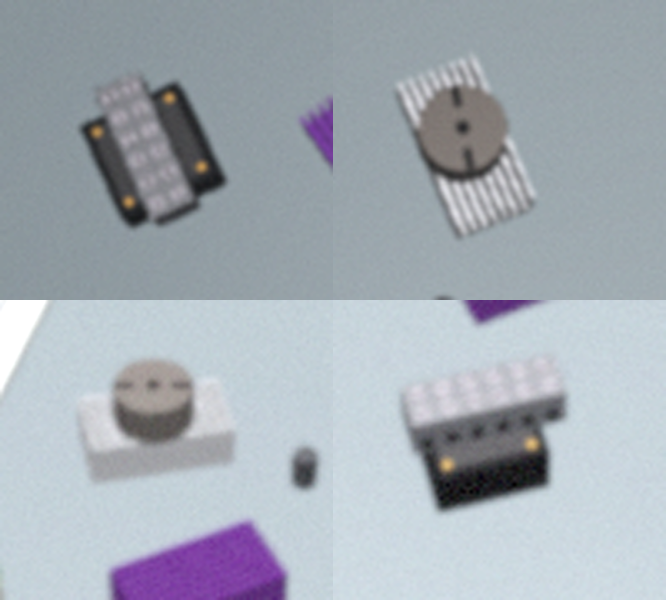

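View pics/z2.png

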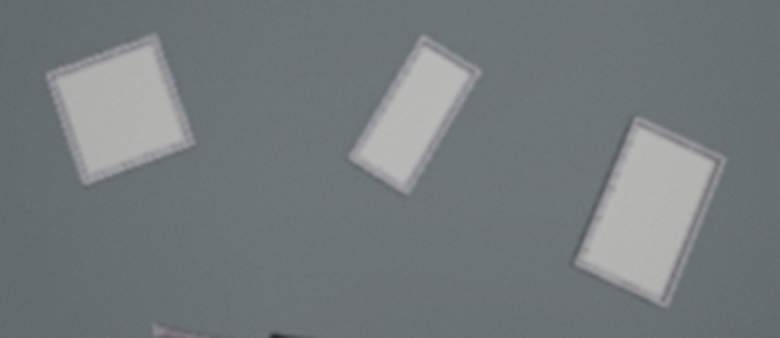

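The choices, as top-camera pixels:
- **Heat sink:** the bare aluminium one under the core (340,225). The pink one (285,134) and the purple ones (275,248) and (461,160) are look-alikes.
- **Core:** the cylinder on the heat sink (340,219). The lone grey cylinder at (105,280) stands on the bench, so it is a look-alike.
- **Module and terminal block:** the stack at (205,245). The black boxes at (150,82) and (507,84) are open bins.

The close crop confirms these choices.

```bash
cat > h.py <<'E'
import cv2,numpy as np
from cell import imaging
def cloud(n,d):
    m=imaging.camera_model(n);v,u=np.mgrid[0:480,0:640]
    X=np.stack([(u-m["cx"])/m["fx"]*d,(v-m["cy"])/m["fy"]*d,d],-1)
    return (X-m["t"])@m["R"]
def at(n,u,v,z):
    m=imaging.camera_model(n);r=m["R"].T@np.array([(u-m["cx"])/m["fx"],(v-m["cy"])/m["fy"],1.]);o=-m["R"].T@m["t"]
    return (o+r*(z-o[2])/r[2]).round(4)
def rect(P,zl,zh,c,r,show=True):
    m=(P[...,2]>zl)&(P[...,2]<zh)&(np.hypot(P[...,0]-c[0],P[...,1]-c[1])<r)
    q=P[m][:,:2].astype(np.float32);R=cv2.minAreaRect(q*1000);
    b=cv2.boxPoints(R);e1=b[1]-b[0];e2=b[2]-b[1];e=e1 if np.hypot(*e1)>np.hypot(*e2) else e2
    print(len(q),"c",np.round(R[0],1),"size",np.round(R[1],1),"long ang deg",round(np.degrees(np.arctan2(e[1],e[0]))%180,1),"z",np.round(np.median(P[m][:,2]),4), "mean",q.mean(0).round(4))
E
python3 - <<'E'
from h import *
for n in("top","side"):
    f=np.load(n+"0.npz");P=cloud(n,f["d"]);print(n)
    if n=="top":
        C={k:at(n,*uv,z) for k,uv,z in [("term",(206,243),.054),("core",(340,219),.056),("sq",(276,322),.005),("nar",(390,324),.005),("wide",(480,361),.005),("mag",(461,243),.06),("board",(186,353),.026)]}
        for k in C:print(k,C[k])
        print("bench z",np.median(P[300:420,220:240,2]),f["d"][330,200],P[30+300,130])
    rect(P,.046,.062,C["term"],.06)
    rect(P,.02,.036,C["term"],.06)
    rect(P,.048,.062,C["core"],.06)
    rect(P,.018,.036,C["core"],.06)
    for k in("sq","nar","wide"):rect(P,.003,.02,C[k],.075)
    rect(P,.045,.07,C["mag"],.06)
    rect(P,.02,.04,C["board"],.08)
E
```

```text
top
term [0.6108 0.2312 0.054 ]
core [ 0.6568 -0.0116  0.056 ]
sq [0.4734 0.1048 0.005 ]
nar [ 0.471  -0.1053  0.005 ]
wide [ 0.4051 -0.2678  0.005 ]
mag [ 0.6125 -0.2298  0.06  ]
board [0.4153 0.2629 0.026 ]
bench z 7.011395436628268e-05 1.1053218 [ 0.45750809  0.37417018 -0.00057243]
639 c [610.1 236.5] size [81.6 26.4] long ang deg 25.9 z 0.0538 mean [0.6094 0.2359]
584 c [609.7 236.7] size [78.7 60.1] long ang deg 26.3 z 0.0297 mean [0.6118 0.2363]
578 c [657.6  -9. ] size [47.4 49.5] long ang deg 91.2 z 0.0558 mean [ 0.6577 -0.0089]
381 c [657. -10.] size [90.4 50. ] long ang deg 22.9 z 0.0289 mean [ 0.6513 -0.0143]
2072 c [471.3 105. ] size [145.3 144.4] long ang deg 70.3 z 0.0056 mean [0.4732 0.1049]
1628 c [ 471.4 -106.2] size [146.3 145. ] long ang deg 45.5 z 0.0056 mean [ 0.4713 -0.1029]
2298 c [ 403.4 -266.1] size [142.4 143.6] long ang deg 133.7 z 0.0057 mean [ 0.4046 -0.2667]
1460 c [ 614.3 -230.4] size [79.6 80.6] long ang deg 135.3 z 0.0558 mean [ 0.6154 -0.2317]
238 c [418.  263.9] size [60.1 77.3] long ang deg 176.9 z 0.0233 mean [0.4033 0.2669]
side
729 c [612.  235.4] size [80.3 29.1] long ang deg 25.2 z 0.0536 mean [0.6117 0.2379]
534 c [609.  255.4] size [83.2 40.8] long ang deg 9.1 z 0.0297 mean [0.6059 0.2563]
383 c [660.7  -9.8] size [51.3 49.2] long ang deg 71.6 z 0.0558 mean [ 0.6598 -0.0067]
546 c [659.4 -11.5] size [90.3 52. ] long ang deg 22.0 z 0.0284 mean [ 0.6581 -0.0035]
1616 c [474.8 106.1] size [142.  141.3] long ang deg 81.6 z 0.0056 mean [0.4754 0.1044]
869 c [ 472.7 -103.8] size [124.1 141.4] long ang deg 111.2 z 0.0059 mean [ 0.4731 -0.104 ]
983 c [ 402.  -266.7] size [131.4 135.4] long ang deg 166.7 z 0.0059 mean [ 0.4066 -0.267 ]
632 c [ 617.2 -232. ] size [79.4 81.3] long ang deg 117.1 z 0.0557 mean [ 0.6165 -0.2326]
266 c [417.1 265.3] size [51.1 71.7] long ang deg 174.6 z 0.0232 mean [0.405  0.2668]
```

```bash
python3 - <<'E'
from h import *
for n in("top","side"):
    f=np.load(n+"0.npz");P=cloud(n,f["d"]);p=f["p"].astype(int)
    for k,c,r in (("sq",(.473,.105),.07),("nar",(.471,-.104),.065),("wide",(.405,-.267),.075),("foll",(.614,-.231),.05)):
        m=(p.min(-1)>(150 if n=="top" else 170))&(np.hypot(P[...,0]-c[0],P[...,1]-c[1])<r)
        if k=="foll": print("foll z",np.median(P[m][:,2]))
        Q=P.copy();Q[~m]=9
        print(n,k,end=" ");
        if k!="foll":rect(Q,-.01,.05,c,.2)
        else: rect(Q,.02,.07,c,.2)
    # rim only
    m=(P[...,2]>.0575)&(P[...,2]<.066)&(np.hypot(P[...,0]-.614,P[...,1]+.231)<.05)
    q=(P[m][:,:2]*1000).astype(np.float32);print("rim",cv2.minEnclosingCircle(q))
    Q=P.copy();Q[(P[...,2]<.0265)|(P[...,2]>.0335)]=9
    print(n,"module");rect(Q,.026,.034,(.610,.236),.06)
f=np.load("top0.npz")["p"]
print(np.median(f[318:326,270:282],axis=(0,1)),np.median(np.load("side0.npz")["p"][312:320,385:395],axis=(0,1)))
P=cloud("top",np.load("top0.npz")["d"])
m=(P[...,2]>.024)&(P[...,2]<.036)&(np.hypot(P[...,0]-.61,P[...,1]-.236)<.055)
q=P[m][:,:2]
a=np.radians(26);R=np.array([[np.cos(a),np.sin(a)],[-np.sin(a),np.cos(a)]])
for dc in (16,22,26,30):
    a=np.radians(dc);R=np.array([[np.cos(a),np.sin(a)],[-np.sin(a),np.cos(a)]]);w=q@R.T
    w=w[np.abs(w[:,1]-np.array([.61,.236])@R[1])<1]
    print(dc,w.min(0),w.max(0),w.max(0)-w.min(0), (R.T@((w.max(0)+w.min(0))/2)))
E
```

```text
top sq 1649 c [472.5 105.2] size [77.5 76.3] long ang deg 20.3 z 0.005 mean [0.4728 0.1047]
top nar 1200 c [ 472.4 -102. ] size [44.7 99.8] long ang deg 147.1 z 0.0051 mean [ 0.4706 -0.1014]
top wide 1953 c [ 404.5 -264.4] size [ 62.9 106.7] long ang deg 155.6 z 0.0049 mean [ 0.4046 -0.2649]
foll z 0.05494285513793097
top foll 614 c [ 614.7 -230.3] size [49.8 50.9] long ang deg 179.9 z 0.0549 mean [ 0.6144 -0.2301]
rim ((614.5874633789062, -230.13385009765625), 40.63868713378906)
top module
497 c [607.4 235.6] size [73.4 60. ] long ang deg 26.3 z 0.0298 mean [0.6126 0.2368]
side sq 1207 c [476.2 103.7] size [78.6 81. ] long ang deg 111.0 z 0.0052 mean [0.4758 0.104 ]
side nar 510 c [ 472.4 -104.4] size [46.5 97.8] long ang deg 149.0 z 0.0053 mean [ 0.4714 -0.1055]
side wide 631 c [ 404.6 -269.5] size [ 62.5 108.7] long ang deg 153.2 z 0.0054 mean [ 0.4051 -0.2691]
foll z 0.05526039890316145
side foll 259 c [ 616.1 -237.7] size [48.9 61.3] long ang deg 98.3 z 0.0553 mean [ 0.6156 -0.236 ]
rim ((617.6600952148438, -230.92922973632812), 42.38231658935547)
side module
404 c [604.  255.9] size [80.1 28.3] long ang deg 19.8 z 0.0299 mean [0.606  0.2556]
[176.  177.  174.5] [195. 197. 196.]
16 [0.61123067 0.02612953] [0.69243776 0.09427524] [0.08120709 0.06814571] [0.60998923 0.23754011]
22 [ 0.61433091 -0.04036951] [0.69420991 0.02289383] [0.07987899 0.06326334] [0.60990221 0.23699242]
26 [ 0.61245192 -0.08468206] [ 0.6911636  -0.02438367] [0.07871168 0.06029839] [0.60974657 0.2367199 ]
30 [ 0.60658502 -0.13162381] [ 0.68475001 -0.06844766] [0.07816499 0.06317615] [0.60918233 0.23620027]
```

Emit:
step_arm(
  rows=[
    [[-1,0.026,-0.025,-0.006,0,0,0.053],[-1,0.026,-0.025,-0.006,0,0,0.053],[-1,0.026,-0.025,-0.006,0,0,0.053],[-1,0.026,-0.025,-0.006,0,0,0.053],[-1,0.026,-0.025,-0.006,0,0,0.053]],
  ],
  grip_force=40,
)

```text
time: 0.52
eef_pos: [0.3469, 0.4865, 0.2177]
tool_rot: [0.732, 0.682, -0.0, 0.0]
contact_force: [0.6, 0.7, -0.3]
width: 0.999
```

Emit:
step_arm(
  rows=[
    [[-1,0.026,-0.025,-0.006,0,0,0.053],[-1,0.026,-0.025,-0.006,0,0,0.053],[-1,0.026,-0.025,-0.006,0,0,0.053],[-1,0.026,-0.025,-0.006,0,0,0.053],[-1,0.026,-0.025,-0.006,0,0,0.053]],
  ],
)

```text
time: 0.93
eef_pos: [0.4769, 0.3615, 0.1877]
tool_rot: [0.635, 0.772, -0.0, -0.0]
contact_force: [0.5, 0.0, 0.3]
width: 0.999
```

Emit:
step_arm(
  rows=[
    [[-1,0.026,-0.025,-0.006,0,0,0.053],[-1,0.026,-0.025,-0.006,0,0,0.053],[-1,0.026,-0.025,-0.006,0,0,0.053],[-1,0.026,-0.025,-0.006,0,0,0.053],[-1,0,0,0,0,0,0]],
  ],
)

```text
time: 1.35
eef_pos: [0.5853, 0.2538, 0.1625]
tool_rot: [0.555, 0.832, -0.002, 0.002]
contact_force: [-0.5, -1.3, -0.2]
width: 0.998
```

Emit:
step_arm(
  rows=[
    [[-1,0.013,-0.0085,-0.022,0,0,0.02],[-1,0.013,-0.0085,-0.022,0,0,0.02],[-1,0,0,-0.02,0,0,0.01],[-1,0,0,0,0,0,0],[-1,0,0,0,0,0,0]],
  ],
)

```text
time: 1.77
eef_pos: [0.6048, 0.2459, 0.099]
tool_rot: [0.53, 0.848, -0.001, -0.001]
contact_force: [-0.1, 0.5, 1.3]
width: 1.003
```

Emit:
step_arm(
  rows=[
    [[-1,0.006,-0.0097,-0.015,0,0,-0.005],[-1,0,0,-0.02,0,0,0],[-1,0,0,-0.01,0,0,0],[-1,0,0,0,0,0,0],[0.2,0,0,0,0,0,0]],
  ],
)

```text
time: 2.18
eef_pos: [0.6118, 0.2368, 0.0554]
tool_rot: [0.532, 0.847, -0.0, -0.0]
contact_force: [0.6, -0.3, 0.5]
width: 0.883
```

Emit:
step_arm(
  rows=[
    [[1,0,0,0,0,0,0],[1,0,0,0,0,0,0],[1,0,0,0,0,0,0],[1,0,0,0,0,0,0],[1,0,0,0,0,0,0]],
  ],
)

```text
time: 2.6
eef_pos: [0.6127, 0.2366, 0.0563]
tool_rot: [0.532, 0.847, 0.001, 0.001]
contact_force: [-0.6, -0.1, 3.7]
width: 0.292
```

Emit:
step_arm(
  rows=[
    [[1,0,0,0,0,0,0],[1,0,0,0.01,0,0,0],[1,0,0,0.02,0,0,0],[1,0,0,0.035,0,0,0],[1,0,0,0.035,0,0,0]],
  ],
)

```text
time: 3.02
eef_pos: [0.6107, 0.2358, 0.1552]
tool_rot: [0.532, 0.847, -0.002, -0.001]
contact_force: [1.0, 0.8, -0.1]
width: 0.292
```

```bash
cat > snap.py <<'E'
import sys
from h import *
k=sys.argv[1]
for n in("side","top"):
    p,d=imaging.read_camera(n);np.savez(f"{n}{k}.npz",p=p,d=d);cv2.imwrite(f"pics/{n}{k}.png",p[:,:,::-1])
E
python3 snap.py 1; python3 - <<'E'
import cv2,numpy as np
a=cv2.imread("pics/side1.png")[200:440,200:460];b=cv2.imread("pics/top1.png")[120:360,100:360]
cv2.imwrite("pics/c1.png",cv2.resize(np.hstack([a,b]),None,fx=1.53,fy=1.53))
E
```

```text
(no output)
```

View pics/c1.png

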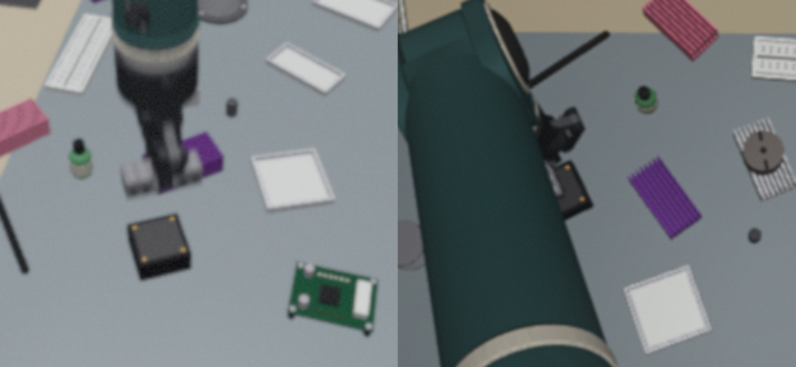

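Emit:
step_arm(
  rows=[
    [[1,-0.007,-0.017,0,0,0,-0.05],[1,-0.014,-0.034,0,0,0,-0.1],[1,-0.014,-0.034,0,0,0,-0.1],[1,-0.014,-0.034,0,0,0,-0.1],[1,-0.014,-0.034,0,0,0,-0.1]],
  ],
)

```text
time: 3.53
eef_pos: [0.5476, 0.0818, 0.155]
tool_rot: [0.709, 0.705, -0.0, -0.0]
contact_force: [0.7, -0.3, -1.1]
width: 0.292
```

Emit:
step_arm(
  rows=[
    [[1,-0.014,-0.034,0,0,0,-0.1],[1,-0.014,-0.034,0,0,0,-0.1],[1,-0.014,-0.034,0,0,0,-0.1],[1,-0.014,-0.034,0,0,0,-0.1],[1,-0.014,-0.034,0,0,0,-0.1]],
  ],
)

```text
time: 3.95
eef_pos: [0.4777, -0.088, 0.1553]
tool_rot: [0.862, 0.507, -0.0, -0.0]
contact_force: [0.5, -0.6, -1.4]
width: 0.289
```

Emit:
step_arm(
  rows=[
    [[1,-0.007,-0.0165,0,0,0,-0.057],[1,0,0,-0.03,0,0,0],[1,0,0,-0.03,0,0,0],[1,0,0,0,0,0,0],[1,0,0,0,0,0,0]],
  ],
)

```text
time: 4.37
eef_pos: [0.4708, -0.1027, 0.0944]
tool_rot: [0.875, 0.485, -0.002, -0.001]
contact_force: [-0.1, -0.2, -0.1]
width: 0.29
```

Emit:
step_arm(
  rows=[
    [[1,0.001,-0.0005,-0.02,0,0,0],[1,0,0,-0.02,0,0,0],[1,0,0,-0.014,0,0,0],[1,0,0,-0.005,0,0,0],[1,0,0,0,0,0,0]],
  ],
)

```text
time: 4.78
eef_pos: [0.4734, -0.1033, 0.0366]
tool_rot: [0.875, 0.485, 0.0, -0.0]
contact_force: [0.5, -0.5, -0.8]
width: 0.295
```

```bash
python3 snap.py 2; python3 - <<'E'
import cv2,numpy as np
a=cv2.imread("pics/side2.png")[180:310,340:460];b=cv2.imread("pics/top2.png")[270:400,320:440]
cv2.imwrite("pics/c2.png",cv2.resize(np.hstack([a,b]),None,fx=3.3,fy=3.3))
E
```

```text
(no output)
```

View pics/c2.png

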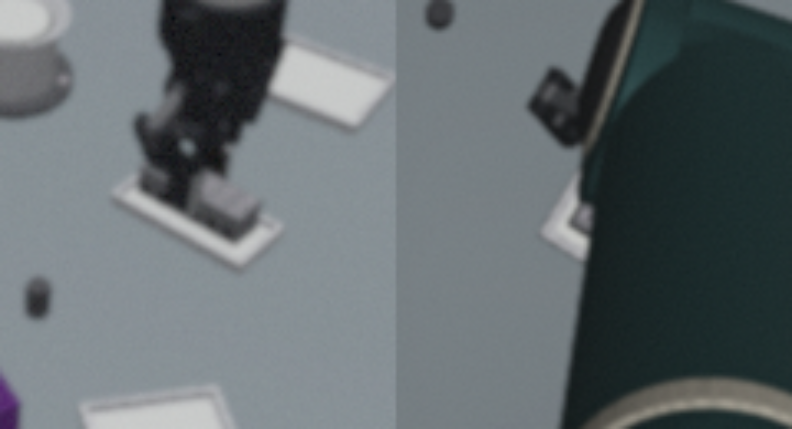

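The terminal block is inside the narrow tray's outline (side crop ~(195,200)), so I lower it the rest of the way and release.

Emit:
step_arm(
  rows=[
    [[1,0,0,-0.003,0,0,0],[1,0,0,-0.002,0,0,0],[1,0,0,0,0,0,0],[0.2,0,0,0,0,0,0],[0,0,0,0,0,0,0]],
  ],
)

```text
time: 5.3
eef_pos: [0.4733, -0.1037, 0.0316]
tool_rot: [0.875, 0.485, 0.0, 0.0]
contact_force: [-0.4, -0.3, -0.6]
width: 0.502
```

Emit:
step_arm(
  rows=[
    [[-0.4,0,0,0,0,0,0],[-1,0,0,0.005,0,0,0],[-1,0,0,0.03,0,0,0],[-1,0,0,0.04,0,0,0],[-1,0,0,0.04,0,0,0]],
  ],
)

```text
time: 5.72
eef_pos: [0.472, -0.1037, 0.1472]
tool_rot: [0.875, 0.484, -0.001, -0.001]
contact_force: [1.3, 1.1, -0.2]
width: 0.996
```

Emit:
step_arm(
  rows=[
    [[-1,0.031,0.0155,0,0,0,0],[-1,0.034,0.017,0,0,0,0],[-1,0.034,0.017,0,0,0,0],[-1,0.034,0.017,0,0,0,0],[-1,0.034,0.017,0,0,0,0]],
  ],
)

```text
time: 6.13
eef_pos: [0.6415, -0.0191, 0.1471]
tool_rot: [0.875, 0.485, 0.0, 0.0]
contact_force: [0.5, -0.4, 1.2]
width: 1.0
```

Emit:
step_arm(
  rows=[
    [[-1,0.02,0.0105,-0.015,0,0,0],[-1,0,0,-0.02,0,0,0],[-1,0,0,-0.01,0,0,0],[-1,0,0,0,0,0,0],[-1,0,0,0,0,0,0]],
  ],
)

```text
time: 6.55
eef_pos: [0.659, -0.0106, 0.101]
tool_rot: [0.875, 0.484, -0.001, -0.0]
contact_force: [-0.6, -0.7, 0.4]
width: 0.999
```

Emit:
step_arm(
  rows=[
    [[-1,0,0.001,-0.02,0,0,0],[-1,0,0,-0.015,0,0,0],[-1,0,0,-0.01,0,0,0],[-0.6,0,0,0,0,0,0],[-0.3,0,0,0,0,0,0]],
  ],
)

```text
time: 6.97
eef_pos: [0.6596, -0.009, 0.0561]
tool_rot: [0.875, 0.484, -0.0, -0.0]
contact_force: [0.1, -0.7, 0.1]
width: 0.75
```

Emit:
step_arm(
  rows=[
    [[0,0,0,0,0,0,0],[0.3,0,0,0,0,0,0],[1,0,0,0,0,0,0],[1,0,0,0,0,0,0],[1,0,0,0,0,0,0]],
  ],
)

```text
time: 7.38
eef_pos: [0.6609, -0.0087, 0.0574]
tool_rot: [0.875, 0.485, 0.001, 0.0]
contact_force: [-1.3, 0.3, 5.4]
width: 0.571
```

Emit:
step_arm(
  rows=[
    [[1,0,0,0,0,0,0],[1,0,0,0.01,0,0,0],[1,0,0,0.02,0,0,0],[1,0,0,0.035,0,0,0],[1,0,0,0.035,0,0,0]],
  ],
)

```text
time: 7.8
eef_pos: [0.6586, -0.0086, 0.1561]
tool_rot: [0.875, 0.485, -0.002, -0.001]
contact_force: [0.8, 0.1, -0.7]
width: 0.563
```

```bash
python3 snap.py 3; python3 - <<'E'
import cv2,numpy as np
a=cv2.imread("pics/side3.png")[160:310,260:430];b=cv2.imread("pics/top3.png")[180:330,270:440]
cv2.imwrite("pics/c3.png",cv2.resize(np.hstack([a,b]),None,fx=2.3,fy=2.3))
E
```

```text
(no output)
```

View pics/c3.png

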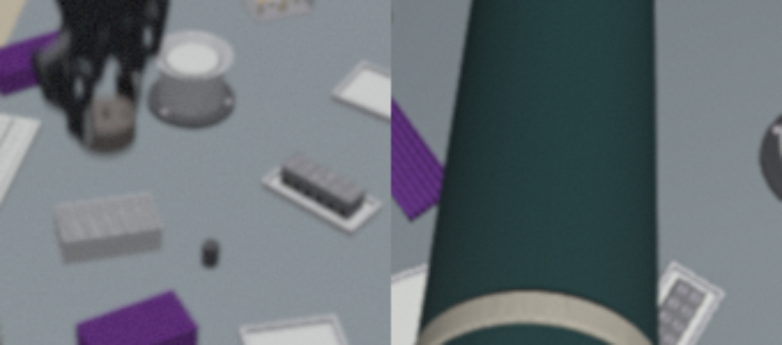

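Emit:
step_arm(
  rows=[
    [[1,-0.003,-0.018,0,0,0,0],[1,-0.007,-0.036,0,0,0,0],[1,-0.007,-0.036,0,0,0,0],[1,-0.007,-0.036,0,0,0,0],[1,-0.007,-0.036,0,0,0,0]],
  ],
)

```text
time: 8.32
eef_pos: [0.628, -0.1718, 0.1559]
tool_rot: [0.875, 0.485, -0.0, -0.0]
contact_force: [0.6, -1.0, -0.6]
width: 0.563
```

Emit:
step_arm(
  rows=[
    [[1,-0.007,-0.036,0,0,0,0],[1,-0.004,-0.024,0,0,0,0],[1,0,0,-0.02,0,0,0],[1,0,0,-0.015,0,0,0],[1,0,0,0,0,0,0]],
  ],
)

```text
time: 8.73
eef_pos: [0.6152, -0.2303, 0.1176]
tool_rot: [0.875, 0.484, -0.002, -0.003]
contact_force: [-0.6, 0.9, -2.1]
width: 0.565
```

Emit:
step_arm(
  rows=[
    [[1,0.0005,0,-0.015,0,0,0],[1,0,0,-0.012,0,0,0],[1,0,0,-0.005,0,0,0],[1,0,0,0,0,0,0],[1,0,0,0,0,0,0]],
  ],
)

```text
time: 9.15
eef_pos: [0.6186, -0.2303, 0.089]
tool_rot: [0.875, 0.485, -0.0, -0.0]
contact_force: [-0.4, -0.8, -0.8]
width: 0.564
```

```bash
python3 snap.py 4; python3 - <<'E'
import cv2,numpy as np
a=cv2.imread("pics/side4.png")[130:230,280:420];b=cv2.imread("pics/top4.png")[180:280,380:520]
cv2.imwrite("pics/c4.png",cv2.resize(np.hstack([a,b]),None,fx=2.8,fy=2.8))
E
```

```text
(no output)
```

View pics/c4.png

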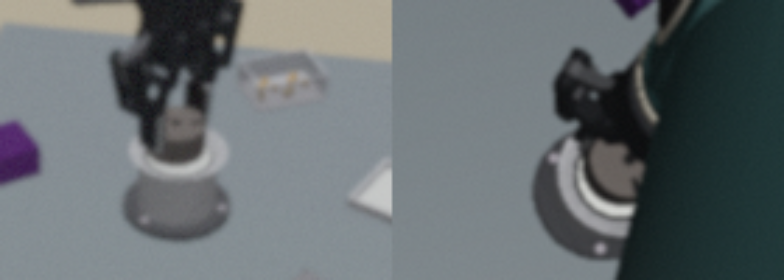

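The core is over the mouth (side crop (180,150), top crop (615,170)). I lower it onto the follower.

Emit:
step_arm(
  rows=[
    [[1,-0.001,0,-0.004,0,0,0],[1,0,0,-0.003,0,0,0],[1,0,0,-0.001,0,0,0],[1,0,0,0,0,0,0],[1,0,0,0,0,0,0]],
  ],
)

```text
time: 9.67
eef_pos: [0.6179, -0.2308, 0.0817]
tool_rot: [0.875, 0.485, 0.0, 0.0]
contact_force: [-0.2, 0.6, 1.7]
width: 0.567
```

Emit:
step_arm(
  rows=[
    [[1,-0.001,0,-0.001,0,0,0],[1,0,0,0,0,0,0],[0.3,0,0,0,0,0,0],[-0.1,0,0,0,0,0,0],[-0.4,0,0,0,0,0,0]],
  ],
)

```text
time: 10.08
eef_pos: [0.6161, -0.2305, 0.0801]
tool_rot: [0.875, 0.485, -0.0, -0.0]
contact_force: [-0.1, 0.0, 0.0]
width: 0.686
```

Emit:
step_arm(
  rows=[
    [[-1,0,0,0.01,0,0,0],[-1,0,0,0.03,0,0,0],[1,0,0,0.02,0,0,0],[1,0,0,0,0,0,0],[1,0,0,0,0,0,0]],
  ],
)

```text
time: 10.5
eef_pos: [0.6166, -0.2309, 0.1416]
tool_rot: [0.875, 0.485, 0.0, 0.0]
contact_force: [0.8, 0.4, -1.4]
width: 0.589
```

```bash
python3 snap.py 5; python3 - <<'E'
import cv2,numpy as np
from h import *
a=cv2.imread("pics/side5.png")[130:230,280:420];b=cv2.imread("pics/top5.png")[180:280,380:520]
cv2.imwrite("pics/c5.png",cv2.resize(np.hstack([a,b]),None,fx=2.8,fy=2.8))
P=cloud("side",np.load("side5.npz")["d"]);rect(P,.070,.09,(.616,-.2305),.035)
E
```

```text
284 c [ 619.2 -230.7] size [49.2 50.6] long ang deg 114.6 z 0.0792 mean [ 0.618 -0.226]
```

View pics/c5.png

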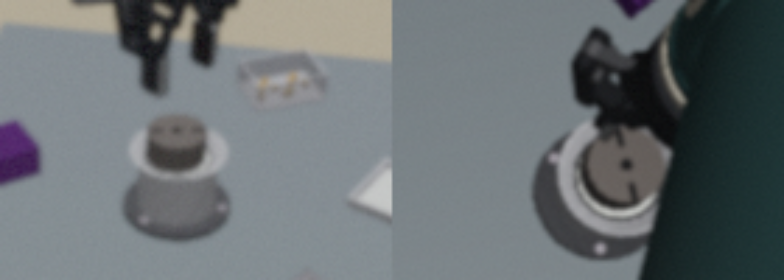

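Emit:
step_arm(
  rows=[
    [[1,0.001,0,0,0,0,0],[1,0,0,0,0,0,0],[1,0,0,-0.015,0,0,0],[1,0,0,-0.015,0,0,0],[1,0,0,-0.01,0,0,0]],
  ],
)

```text
time: 11.02
eef_pos: [0.6167, -0.2303, 0.0983]
tool_rot: [0.875, 0.485, -0.001, -0.001]
contact_force: [-0.2, -0.4, -0.3]
width: 0.002
```

Emit:
step_arm(
  rows=[
    [[1,0,0,-0.006,0,0,0],[1,0,0,-0.004,0,0,0],[1,0,0,-0.004,0,0,0],[1,0,0,-0.004,0,0,0],[1,0,0,0,0,0,0]],
  ],
)

```text
time: 11.43
eef_pos: [0.6172, -0.2305, 0.082]
tool_rot: [0.875, 0.485, -0.0, -0.0]
contact_force: [-0.0, -0.6, -0.2]
width: -0.001
```

Emit:
step_arm(
  rows=[
    [[1,0,0,-0.003,0,0,0],[1,0,0,-0.002,0,0,0],[1,0,0,-0.001,0,0,0],[1,0,0,-0.001,0,0,0],[1,0,0,-0.001,0,0,0]],
  ],
)

```text
time: 11.85
eef_pos: [0.618, -0.2309, 0.0768]
tool_rot: [0.875, 0.485, 0.0, -0.0]
contact_force: [-8.8, 2.7, 23.0]
width: -0.002
```

```bash
python3 snap.py 6; python3 - <<'E'
import cv2,numpy as np
from h import *
a=cv2.imread("pics/side6.png")[130:230,280:420];b=cv2.imread("pics/top6.png")[180:280,380:520]
cv2.imwrite("pics/c6.png",cv2.resize(np.hstack([a,b]),None,fx=2.8,fy=2.8))
E
```

```text
(no output)
```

View pics/c6.png

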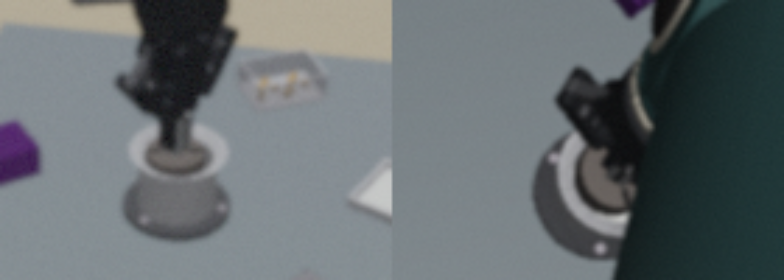

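The core is home: 23 N against the stop with the tips at about 60 mm. Next I rise and re-measure the heat sink and module.

Emit:
step_arm(
  rows=[
    [[1,0,0,0.01,0,0,0],[1,0,0,0.03,0,0,0],[-1,0,0,0.03,0,0,0],[-1,0,0,0,0,0,0],[-1,0,0,0,0,0,0]],
  ],
)

```text
time: 12.37
eef_pos: [0.6192, -0.2313, 0.1468]
tool_rot: [0.875, 0.485, 0.002, 0.002]
contact_force: [-0.2, 0.6, -0.8]
width: 0.418
```

```bash
python3 snap.py 7; python3 - <<'E'
import cv2,numpy as np
from h import *
for n in("top","side"):
    P=cloud(n,np.load(n+"7.npz")["d"]);print(n)
    print("core");rect(P,.056,.07,(.617,-.2305),.028)
    print("hs");rect(P,.017,.036,(.658,-.010),.06)
    print("mod");rect(P,.022,.036,(.61,.236),.05);rect(P,.027,.033,(.61,.236),.05)
    print("term");rect(P,.022,.036,(.472,-.1035),.06)
a=cv2.imread("pics/side7.png")[130:400,260:420];b=cv2.imread("pics/top7.png")[170:360,160:420]
cv2.imwrite("pics/c7.png",cv2.resize(a,None,fx=2.2,fy=2.2));cv2.imwrite("pics/c7t.png",cv2.resize(b,None,fx=3,fy=3))
E
```

```text
top
core
565 c [ 618.  -229.7] size [51.5 49.3] long ang deg 5.7 z 0.0596 mean [ 0.6163 -0.2296]
hs
755 c [657.9 -11.5] size [91.2 46.7] long ang deg 22.0 z 0.0281 mean [ 0.6572 -0.0121]
mod
1041 c [612.7 238.1] size [61.9 60.1] long ang deg 25.9 z 0.0297 mean [0.6122 0.2377]
866 c [612.8 238.3] size [61.5 59.8] long ang deg 27.2 z 0.0299 mean [0.6124 0.2382]
term
645 c [ 471.8 -102.4] size [26.1 80. ] long ang deg 147.7 z 0.0287 mean [ 0.4713 -0.102 ]
side
core
239 c [ 618.  -231.7] size [52.3 47.3] long ang deg 80.8 z 0.0601 mean [ 0.6185 -0.2285]
hs
873 c [659.7 -12.2] size [90.2 52.5] long ang deg 23.4 z 0.0285 mean [ 0.6591 -0.0087]
mod
1110 c [614.5 237.7] size [60.2 61.8] long ang deg 117.2 z 0.0297 mean [0.6139 0.2403]
1004 c [614.6 237.3] size [60.2 61.2] long ang deg 117.0 z 0.0298 mean [0.6142 0.2388]
term
383 c [ 474.7 -102.5] size [31.  81.9] long ang deg 148.0 z 0.0286 mean [ 0.4734 -0.1003]
```

View pics/c7.png

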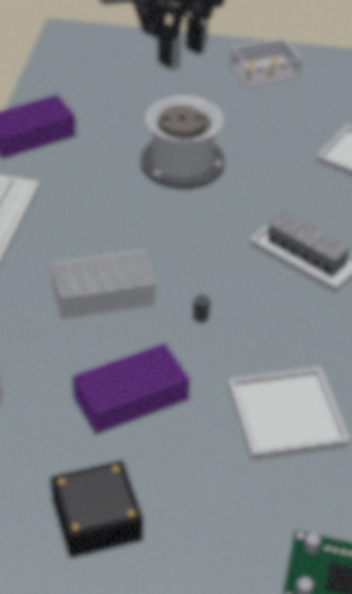

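View pics/c7t.png

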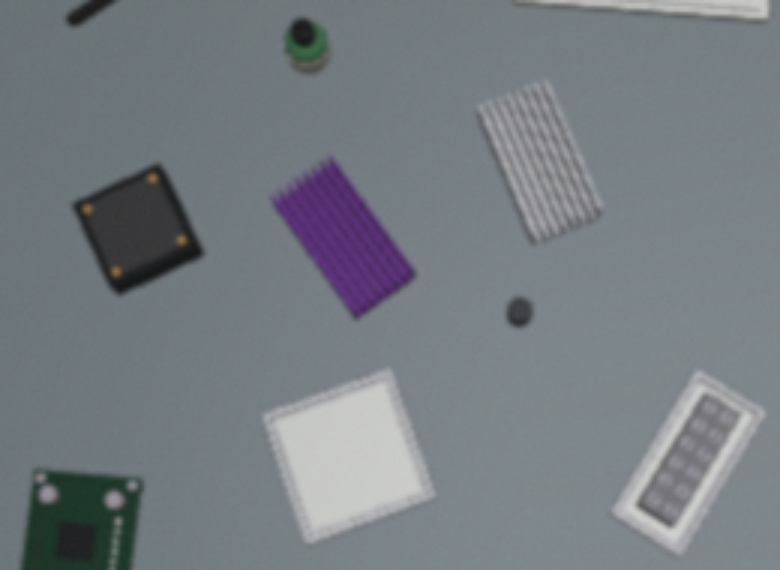

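The core's top is at 59.8 mm, flush with the mouth. The terminal block is centred in its tray. Heat sink next.

Emit:
step_arm(
  rows=[
    [[-1,0.002,0.01,0,0,0,0.051],[-1,0.004,0.022,0,0,0,0.1],[-1,0.004,0.024,0,0,0,0.1],[-1,0.004,0.024,0,0,0,0.1],[-1,0.004,0.024,0,0,0,0.1]],
  ],
)

```text
time: 12.88
eef_pos: [0.6348, -0.1255, 0.1426]
tool_rot: [0.743, 0.67, -0.001, -0.001]
contact_force: [-0.1, -0.2, -0.1]
width: 0.998
```

Emit:
step_arm(
  rows=[
    [[-1,0.005,0.024,0,0,0,0.1],[-1,0.005,0.024,0,0,0,0.1],[-1,0.005,0.024,0,0,0,0.1],[-1,0.005,0.024,-0.01,0,0,0.1],[-1,0.003,0.02,-0.01,0,0,0.1]],
  ],
)

```text
time: 13.3
eef_pos: [0.6586, -0.0083, 0.1231]
tool_rot: [0.553, 0.833, 0.0, -0.0]
contact_force: [0.4, 0.0, -0.2]
width: 1.001
```

Emit:
step_arm(
  rows=[
    [[-1,0,0,-0.02,0,0,0],[-1,0,0,-0.02,0,0,0],[-1,0,0,-0.01,0,0,0],[-1,0,0,0,0,0,0],[-1,0,0,0,0,0,0]],
  ],
)

```text
time: 13.72
eef_pos: [0.6579, -0.0111, 0.0732]
tool_rot: [0.556, 0.831, -0.001, -0.001]
contact_force: [0.5, -0.5, 0.5]
width: 0.999
```

Emit:
step_arm(
  rows=[
    [[-1,0.001,0,-0.02,0,0,0],[-1,0,0,-0.02,0,0,0],[-1,0,0,-0.01,0,0,0],[-0.6,0,0,0,0,0,0],[-0.3,0,0,0,0,0,0]],
  ],
  grip_force=60,
)

```text
time: 14.13
eef_pos: [0.6598, -0.0109, 0.0247]
tool_rot: [0.556, 0.831, 0.0, 0.0]
contact_force: [0.3, 0.2, 0.0]
width: 0.744
```

Emit:
step_arm(
  rows=[
    [[0,0,0,0,0,0,0],[0.3,0,0,0,0,0,0],[1,0,0,0,0,0,0],[1,0,0,0,0,0,0],[1,0,0,0,0,0,0]],
  ],
)

```text
time: 14.55
eef_pos: [0.661, -0.0108, 0.0261]
tool_rot: [0.556, 0.831, 0.001, 0.001]
contact_force: [-0.6, -0.6, 7.0]
width: 0.527
```

Emit:
step_arm(
  rows=[
    [[1,0,0,0,0,0,0],[1,0,0,0.01,0,0,0],[1,0,0,0.02,0,0,0],[1,0,0,0.035,0,0,0],[1,0,0,0.035,0,0,0]],
  ],
)

```text
time: 14.97
eef_pos: [0.6578, -0.0106, 0.1241]
tool_rot: [0.556, 0.831, -0.001, -0.002]
contact_force: [0.2, -0.2, -2.7]
width: 0.521
```

```bash
python3 snap.py 8; python3 - <<'E'
import cv2,numpy as np
a=cv2.imread("pics/side8.png")[150:310,230:430]
cv2.imwrite("pics/c8.png",cv2.resize(a,None,fx=3,fy=3))
E
```

```text
(no output)
```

View pics/c8.png

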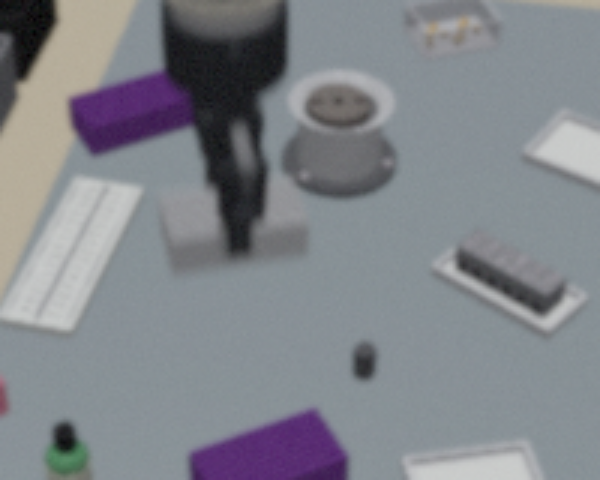

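Emit:
step_arm(
  rows=[
    [[1,-0.014,-0.014,0.005,0,0,-0.036],[1,-0.025,-0.025,0.005,0,0,-0.08],[1,-0.025,-0.025,0,0,0,-0.08],[1,-0.025,-0.025,0,0,0,-0.08],[1,-0.025,-0.025,0,0,0,-0.08]],
  ],
)

```text
time: 15.48
eef_pos: [0.5434, -0.1254, 0.1339]
tool_rot: [0.696, 0.719, -0.0, -0.001]
contact_force: [1.4, -1.6, -2.8]
width: 0.523
```

Emit:
step_arm(
  rows=[
    [[1,-0.025,-0.025,0,0,0,-0.08],[1,-0.025,-0.025,0,0,0,-0.08],[1,-0.025,-0.025,0,0,0,-0.08],[1,-0.025,-0.025,0,0,0,-0.08],[1,-0.025,-0.025,0,0,0,-0.08]],
  ],
)

```text
time: 15.9
eef_pos: [0.4186, -0.2501, 0.134]
tool_rot: [0.824, 0.566, -0.0, -0.001]
contact_force: [1.7, -0.4, -3.0]
width: 0.523
```

Emit:
step_arm(
  rows=[
    [[1,-0.0155,-0.0165,0,0,0,-0.08],[1,0,0,-0.03,0,0,0],[1,0,0,-0.02,0,0,0],[1,0,0,0,0,0,0],[1,0,0,0,0,0,0]],
  ],
)

```text
time: 16.32
eef_pos: [0.4045, -0.2654, 0.0836]
tool_rot: [0.845, 0.534, -0.001, -0.001]
contact_force: [0.3, -0.7, -0.9]
width: 0.528
```

Emit:
step_arm(
  rows=[
    [[1,0,-0.001,-0.02,0,0,0],[1,0,0,-0.015,0,0,0],[1,0,0,-0.01,0,0,0],[1,0,0,-0.004,0,0,0],[1,0,0,0,0,0,0]],
  ],
)

```text
time: 16.73
eef_pos: [0.4053, -0.2669, 0.0352]
tool_rot: [0.845, 0.534, -0.0, -0.0]
contact_force: [0.5, 0.4, -2.3]
width: 0.519
```

```bash
python3 snap.py 9; python3 - <<'E'
import cv2,numpy as np
a=cv2.imread("pics/side9.png")[140:260,360:500]
cv2.imwrite("pics/c9.png",cv2.resize(a,None,fx=4,fy=4))
E
```

View pics/c9.png

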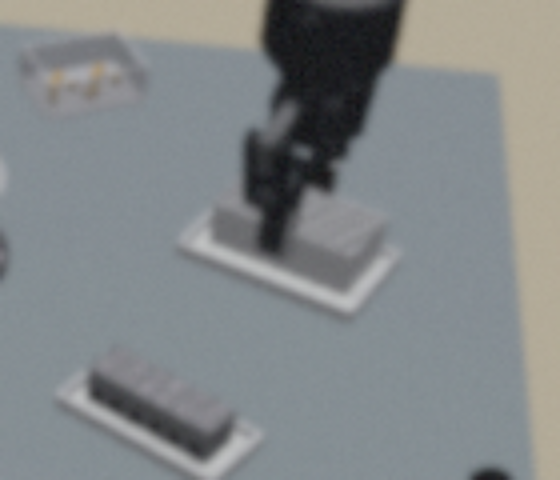

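The heat sink is inside the wide tray's outline (crop (295,240)). I lower it and release.

Emit:
step_arm(
  rows=[
    [[1,0,0,-0.003,0,0,0],[1,0,0,-0.002,0,0,0],[1,0,0,0,0,0,0],[0,0,0,0,0,0,0],[-0.2,0,0,0,0,0,0]],
  ],
)

```text
time: 17.25
eef_pos: [0.4056, -0.2674, 0.0308]
tool_rot: [0.845, 0.534, 0.0, 0.001]
contact_force: [0.0, 1.0, -0.3]
width: 0.595
```

Emit:
step_arm(
  rows=[
    [[-0.6,0,0,0,0,0,0],[-1,0,0,0.005,0,0,0],[-1,0,0,0.03,0,0,0],[-1,0,0,0.04,0,0,0],[-1,0,0,0.03,0,0,0]],
  ],
)

```text
time: 17.67
eef_pos: [0.405, -0.2674, 0.1373]
tool_rot: [0.846, 0.534, -0.0, 0.0]
contact_force: [1.1, -0.5, 0.2]
width: 1.001
```

Emit:
step_arm(
  rows=[
    [[-1,0.0139,0.0337,0,0,0,-0.0443],[-1,0.0139,0.0337,0,0,0,-0.0443],[-1,0.0139,0.0337,0,0,0,-0.0443],[-1,0.0139,0.0337,0,0,0,-0.0443],[-1,0.0139,0.0337,0,0,0,-0.0443]],
  ],
)

```text
time: 18.08
eef_pos: [0.475, -0.0971, 0.1359]
tool_rot: [0.9, 0.436, 0.0, 0.0]
contact_force: [0.1, -0.3, -0.3]
width: 0.998
```

Emit:
step_arm(
  rows=[
    [[-1,0.0139,0.0337,0,0,0,-0.0443],[-1,0.0139,0.0337,0,0,0,-0.0443],[-1,0.0139,0.0337,0,0,0,-0.0443],[-1,0.0139,0.0337,0,0,0,-0.0443],[-1,0.0139,0.0337,0,0,0,-0.0443]],
  ],
)

```text
time: 18.5
eef_pos: [0.5444, 0.0716, 0.1356]
tool_rot: [0.942, 0.334, 0.0, 0.0]
contact_force: [1.2, 0.3, 0.5]
width: 0.998
```

Emit:
step_arm(
  rows=[
    [[-1,0.0139,0.0337,0,0,0,-0.0443],[-1,0.0139,0.0337,0,0,0,-0.0443],[-1,0.0139,0.0337,0,0,0,-0.0443],[-1,0.0139,0.0337,0,0,0,-0.0443],[-1,0.0139,0.0337,0,0,0,-0.0443]],
  ],
)

```text
time: 18.92
eef_pos: [0.6138, 0.2401, 0.1355]
tool_rot: [0.974, 0.228, -0.0, 0.0]
contact_force: [1.0, 0.6, 0.0]
width: 0.998
```

Emit:
step_arm(
  rows=[
    [[-1,0,0,-0.02,0,0,0],[-1,0,0,-0.02,0,0,0],[-1,0,0,-0.02,0,0,0],[-1,0,0,0,0,0,0],[-1,0,0,0,0,0,0]],
  ],
)

```text
time: 19.33
eef_pos: [0.6128, 0.2379, 0.0745]
tool_rot: [0.973, 0.229, -0.001, 0.0]
contact_force: [0.9, 0.2, 0.7]
width: 0.999
```

Emit:
step_arm(
  rows=[
    [[-1,0,0,-0.02,0,0,0],[-1,0,0,-0.02,0,0,0],[-1,0,0,-0.012,0,0,0],[-1,0,0,0,0,0,0],[-0.6,0,0,0,0,0,0]],
  ],
)

```text
time: 19.75
eef_pos: [0.6139, 0.2382, 0.0239]
tool_rot: [0.973, 0.229, 0.0, 0.0]
contact_force: [-0.0, 0.5, 1.3]
width: 0.883
```

Emit:
step_arm(
  rows=[
    [[-0.2,0,0,0,0,0,0],[0.3,0,0,0,0,0,0],[1,0,0,0,0,0,0],[1,0,0,0,0,0,0],[1,0,0,0,0,0,0]],
  ],
)

```text
time: 20.17
eef_pos: [0.6148, 0.2387, 0.0253]
tool_rot: [0.973, 0.229, 0.001, -0.0]
contact_force: [-1.0, 0.1, 7.1]
width: 0.684
```

Emit:
step_arm(
  rows=[
    [[1,0,0,0,0,0,0],[1,0,0,0.01,0,0,0],[1,0,0,0.02,0,0,0],[1,0,0,0.035,0,0,0],[1,0,0,0.035,0,0,0]],
  ],
)

```text
time: 20.58
eef_pos: [0.6121, 0.2378, 0.1233]
tool_rot: [0.973, 0.229, -0.002, 0.0]
contact_force: [2.0, 0.8, -2.4]
width: 0.685
```

```bash
python3 snap.py 10; python3 - <<'E'
import cv2,numpy as np
a=cv2.imread("pics/side10.png")[240:420,230:470]
cv2.imwrite("pics/c10.png",cv2.resize(a,None,fx=3,fy=3))
E
```

```text
(no output)
```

View pics/c10.png

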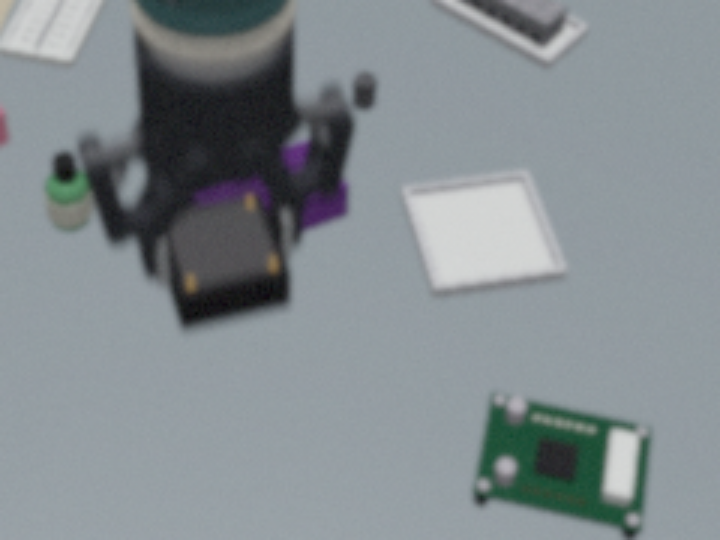

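Emit:
step_arm(
  rows=[
    [[1,-0.012,-0.011,0,0,0,-0.015],[1,-0.026,-0.025,0,0,0,-0.02],[1,-0.026,-0.025,0,0,0,-0.02],[1,-0.026,-0.025,0,0,0,-0.02],[1,-0.026,-0.025,0,0,0,-0.02]],
  ],
)

```text
time: 21.1
eef_pos: [0.4955, 0.1262, 0.1229]
tool_rot: [0.983, 0.182, -0.001, 0.0]
contact_force: [0.9, 0.2, -2.5]
width: 0.685
```

Emit:
step_arm(
  rows=[
    [[1,-0.0232,-0.022,0,0,0,-0.01],[1,0,0,-0.02,0,0,0],[1,0,0,-0.02,0,0,0],[1,0,0,0,0,0,0],[1,0,0,0,0,0,0]],
  ],
)

```text
time: 21.52
eef_pos: [0.4735, 0.1051, 0.0828]
tool_rot: [0.984, 0.178, -0.001, 0.0]
contact_force: [-0.6, 1.0, -3.0]
width: 0.684
```

Emit:
step_arm(
  rows=[
    [[1,0,0,-0.02,0,0,0],[1,0,0,-0.015,0,0,0],[1,0,0,-0.01,0,0,0],[1,0,0,-0.003,0,0,0],[1,0,0,0,0,0,0]],
  ],
)

```text
time: 21.93
eef_pos: [0.4744, 0.1054, 0.0351]
tool_rot: [0.984, 0.178, -0.0, 0.0]
contact_force: [0.1, 0.2, -3.2]
width: 0.687
```

```bash
python3 snap.py 11; python3 - <<'E'
import cv2,numpy as np
a=cv2.imread("pics/side11.png")[240:380,320:500]
cv2.imwrite("pics/c11.png",cv2.resize(a,None,fx=4,fy=4))
E
```

```text
(no output)
```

View pics/c11.png

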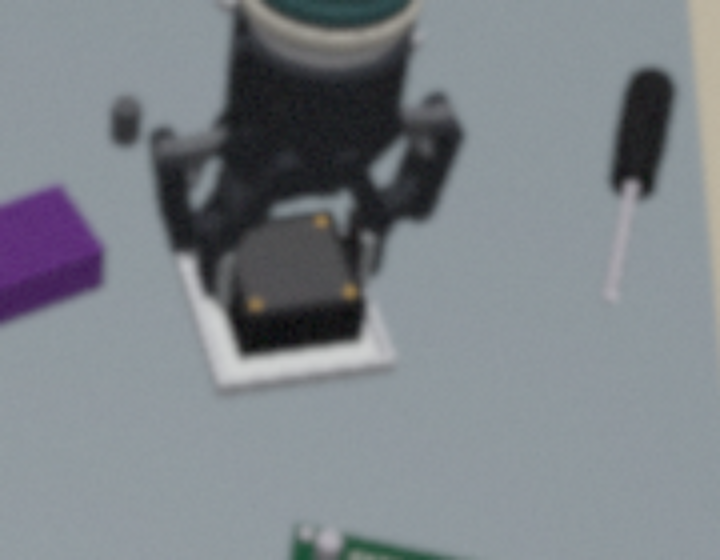

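The module is over the square tray with margin all round (crop (300,285)). I lower it and release.

Emit:
step_arm(
  rows=[
    [[1,0,0,-0.003,0,0,0],[1,0,0,-0.002,0,0,0],[1,0,0,0,0,0,0],[-0.2,0,0,0,0,0,0],[-0.5,0,0,0,0,0,0]],
  ],
)

```text
time: 22.45
eef_pos: [0.4747, 0.1054, 0.0306]
tool_rot: [0.984, 0.178, 0.0, -0.0]
contact_force: [-0.0, -0.5, 0.0]
width: 0.747
```

Emit:
step_arm(
  rows=[
    [[-0.8,0,0,0,0,0,0],[-1,0,0,0.005,0,0,0],[-1,0,0,0.03,0,0,0],[-1,0,0,0.04,0,0,0],[-1,0,0,0.04,0,0,0]],
  ],
)

```text
time: 22.87
eef_pos: [0.4736, 0.1048, 0.1464]
tool_rot: [0.984, 0.177, -0.001, 0.0]
contact_force: [2.1, 0.8, 0.8]
width: 1.002
```

Emit:
step_arm(
  rows=[
    [[-1,0.02,0.03,0.02,0,0,0],[-1,0.02,0.035,0.01,0,0,0],[-1,0.02,0.035,0,0,0,0],[-1,0.02,0.035,0,0,0,0],[-1,0.02,0.035,0,0,0,0]],
  ],
)

```text
time: 23.28
eef_pos: [0.5752, 0.2773, 0.1767]
tool_rot: [0.984, 0.178, 0.001, -0.0]
contact_force: [0.5, -0.1, -0.1]
width: 1.0
```

Emit:
step_arm(
  rows=[
    [[-1,0.005,0.035,0,0,0,0],[-1,0,0.035,0,0,0,0],[-1,0,0.02,0,0,0,0],[-1,0,0,0,0,0,0],[-1,0,0,0,0,0,0]],
  ],
)

```text
time: 23.7
eef_pos: [0.5786, 0.3668, 0.1753]
tool_rot: [0.984, 0.179, -0.0, 0.0]
contact_force: [-0.1, -1.3, 0.3]
width: 1.001
```

```bash
python3 snap.py 12; python3 - <<'E'
from h import *
for n in("top","side"):
    P=cloud(n,np.load(n+"12.npz")["d"]);print(n)
    for k,c,r,z in(("core",(.617,-.2305),.028,.056),("hs",(.405,-.267),.06,.022),("mod",(.474,.105),.05,.027),("term",(.472,-.1035),.06,.022)):
        print(k,end=" ");rect(P,z,z+.02,c,r)
    print("board",end=" ");rect(P,.02,.04,(.4153,.2629),.08)
E
```

```text
top
core 571 c [ 616.7 -230. ] size [49.1 49.3] long ang deg 100.6 z 0.0595 mean [ 0.6167 -0.2296]
hs 1159 c [ 403.7 -265.7] size [47.9 90.8] long ang deg 155.6 z 0.0322 mean [ 0.4029 -0.2655]
mod 1127 c [474.2 105.9] size [60.3 60.1] long ang deg 20.6 z 0.0349 mean [0.4735 0.1056]
term 644 c [ 471.8 -102.4] size [26.2 80. ] long ang deg 148.0 z 0.0286 mean [ 0.4715 -0.102 ]
board 236 c [415.5 266. ] size [51.  71.5] long ang deg 175.9 z 0.0232 mean [0.403  0.2665]
side
core 0 c [0. 0.] size [0. 0.] long ang deg 0.0 z nan mean [nan nan]
hs 638 c [ 405.7 -266.7] size [52.4 90.4] long ang deg 154.7 z 0.0336 mean [ 0.4059 -0.262 ]
mod 886 c [476.3 104.7] size [60.6 63.7] long ang deg 111.5 z 0.0347 mean [0.476  0.1083]
term 378 c [ 474.3 -102.8] size [32.9 82.8] long ang deg 145.5 z 0.0286 mean [ 0.4737 -0.1005]
board 269 c [417.1 265.8] size [51.  71.8] long ang deg 174.6 z 0.023 mean [0.4053 0.2664]
  return _methods._mean(a, axis=axis, dtype=dtype,
  ret = ret.dtype.type(ret / rcount)
h.py:14: RuntimeWarning: Mean of empty slice.
  print(len(q),"c",np.round(R[0],1),"size",np.round(R[1],1),"long ang deg",round(np.degrees(np.arctan2(e[1],e[0]))%180,1),"z",np.round(np.median(P[m][:,2]),4), "mean",q.mean(0).round(4))
  ret = um.true_divide(
```

View pics/top12.png

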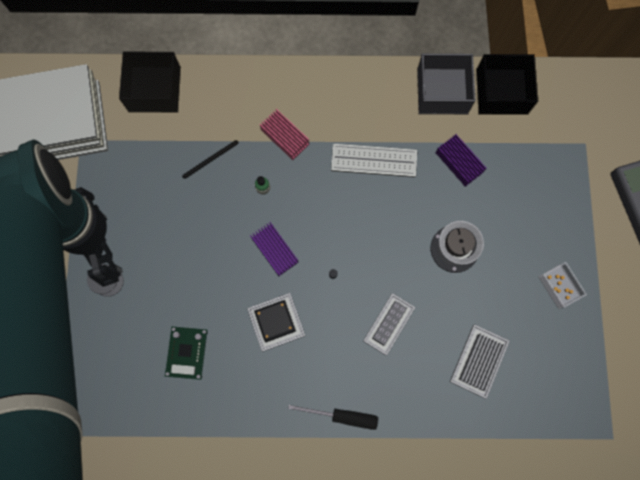

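View pics/side12.png

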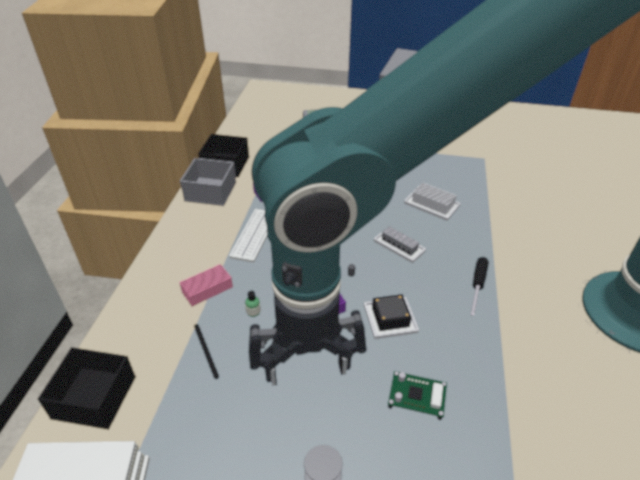

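Every part is in its tray or the magazine, and the board hasn't moved. I'm handing the job in.

```bash
python3 -c "
from cell import workorder;print(workorder.finish_job())"
```

```text
the job is handed in; nothing more can be done
None
```

I took both stacks apart and handed the job in after about 24 s of the 112 s allowed. The hand-in gave no verdict, so what follows rests on my own last camera checks.

| Part | Where it is | Offset from centre | Height check |
|---|---|---|---|
| Module | Square tray | within 2–3 mm | top at 35 mm, as expected on the floor |
| Heat sink | Wide tray | within 2–3 mm | fin readings of 32–34 mm, below the expected 35 mm; they also read low (28 mm) when it stood on the bench |
| Terminal block | Narrow tray | within 2–3 mm | top at 28.6 mm, as expected on the floor |
| Core | Magazine | about 1–2 mm | top at 59.5 mm, against a rim at 60 mm |

- **Follower:** I pressed the core down until it stopped, at 23 N. I inferred the follower's depth from the core's top height.
- **Circuit board:** its measured position did not change beyond camera noise (about 2.5 mm).
- **Robot:** the gripper finished open and clear of everything, and I never touched the look-alikes.

The two cameras disagreed by about 2 mm throughout, which is their stated calibration error. In the last pictures the arm hid the magazine from the side camera. The final core check there is therefore from the top camera only; the side camera had read its top at 60.1 mm just after pressing.

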